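Dry-fit two garden totems in the school pottery room

TASK

Dry-fit the two garden totems from the fired clay pieces: on the round plinth put the blue drum, then the yellow flower on it, then the bird on top; on the square plinth put the green drum, then the red mushroom cap on it. Seat every piece upright and fully down over the peg beneath it, set down gently without dropping or tipping any, and leave the bottle, the slip bulb and the clay pot where they stand.

Things in the scene. Friction and masses are not known exactly. Their poses are not given: they have to be found in the camera images.
- round_plinth: Fixed round terracotta-coloured plinth, 110 mm across, 20 mm thick, flat top. Top: peg of bare clay 18 mm across, 10 mm high, on the axis. Origin: centre of its underside on the table, z up.
- square_plinth: Fixed square dark slate-grey plinth, 100 x 100 mm, 20 mm thick, flat top. Top: peg of bare clay 18 mm across, 10 mm high, on the axis. Origin: centre of its underside on the table, z up.
- blue_drum: Loose blue glazed drum with two cream bands, 62 mm across, 50 mm high without its peg, straight sides, about 0.24 kg. Underside: round socket 32 mm across, 13 mm deep, on the axis. Top: peg of bare clay 18 mm across, 10 mm high, on the axis. Origin: centre of the underside, z up along the axis. Stands upright on the table.
- flower: Loose yellow flower disc, eight round petals (17 mm across, one along its x axis, then every 45 degrees) and a brown centre, 67 mm over the petals, 28 mm high without its peg, about 0.12 kg. Underside: round socket 32 mm across, 13 mm deep, on the axis. Top: peg of bare clay 18 mm across, 10 mm high, on the axis. Origin: centre of the underside, z up along the axis. Lies flat on the table.
- bird: Loose teal bird, 0.16 kg, on a round foot 42 mm across; body 42 mm wide, long axis level along x (beak +x), 36 mm above the underside, sides straight within 14 mm of the middle: grip there across y. Head top 74 mm up, beak tip 51 mm ahead, tail 57 mm behind. Underside: round socket 32 mm across, 13 mm deep, on the axis. No peg. Origin: centre of the underside, z up. May face any way.
- green_drum: Loose green glazed drum with light green upright ribs, 61 mm across, 44 mm high without its peg, straight sides, about 0.2 kg. Underside: round socket 32 mm across, 13 mm deep, on the axis. Top: peg of bare clay 18 mm across, 10 mm high, on the axis. Origin: centre of the underside, z up along the axis. Stands upright on the table.
- mushroom_cap: Loose red mushroom cap with cream spots, about 0.14 kg: cream stem 44 mm across up to 16 mm, then the red cap 64 mm across, its rim straight-sided from 16 to 34 mm above the underside, domed to 48 mm. Underside: round socket 32 mm across, 13 mm deep, on the axis. No peg on top. Origin: centre of the underside, z up along the axis. Stands upright on the table.
- bottle: Bystander: loose white plastic bottle, 60 mm across, 150 mm high, standing. Origin: centre of the underside. Leave alone.
- slip_bulb: Bystander: loose red bulb with a black pointed nozzle, 60 mm across, 130 mm high, standing. Origin: centre of the underside. Leave alone.
- clay_pot: Bystander: loose open grey clay pot with blobs on its side, about 114 mm across with the blobs, 70 mm high, standing. Origin: centre of the underside. Leave alone.

How it is judged:
By the outcome, as a careful person would: the job done as asked, in the order asked, and still so for the second after the job is handed in, with the robot touching nothing.
It also fails if it takes over 136 s, if anything falls off the work surface, if the arm or the gripper's body presses on something with over 40 N, if the wrist force passes 120 N, or if a joint passes its speed limit or range.

ROBOT

A 6-joint arm with a two-finger parallel gripper is mounted at the origin on the work surface. World frame = base frame: x ahead of the robot, y to its left, z up, the work surface at z = 0. Lengths are in m, angles in rad, forces in N, time in s.
With the tool pointing down it reaches from about 0.35 to 0.8 m from the base axis. Payload 7.3 kg.
Tool frame: the origin (TCP) lies midway between the tips of the shut fingers; the grasp point (between the pads) lies arm.tcp_to_grasp behind it (arm.tcp_to_grasp is the distance from the TCP to the grasp point, in m); z points along the fingers, y is the line along which they close (so a half turn about z gives the same grasp; the last joint's range is limited). The gripper opens to 85 mm and grips with 20 to 120 N. Pads are 22 mm wide; open, the fingers measure 114 mm over their backs; the gripper's body (76 mm by 85 mm) begins 54 mm behind the grasp point. The pads swing forward as they close: fully open they stand 13 mm farther back than shut.
Start: joints at [-1.385, 0.342, 1.524, -0, 1.275, -0.146], TCP at [0.171, -0.496, 0.195] pointing down, gripper open.
Joint ranges: [-2.53, 2.53], [-0.77, 2.02], [0.04, 2.7], [-1, 4.14], [0.28, 2.66], [-3.11, 3.11]. Speed limits (rad/s): [2.57, 2.57, 3.14, 3.14, 3.14, 3.14].

INTERFACE

Orientations are given as [roll, pitch, yaw] about the fixed x, y, z axes, in that order (R = Rz(yaw) Ry(pitch) Rx(roll)).
In Python, from plant import arm, vision, spotter gives the robot as it stands.
- The arm moves only by the tool handwheel, called after "Call:" in YAML: its name, and indented under it one key for each argument. Schema: {"type":"object","properties":{"segments":{"type":"array","items":{"type":"object","properties":{"sx":{"type":"number"},"sy":{"type":"number"},"sz":{"type":"number"},"spin":{"type":"number"}},"additionalProperties":false},"minItems":1,"maxItems":20},"jaw":{"type":"number"},"only":{"type":"string"},"quiet":{"type":"boolean"},"lines":{"type":"string"}},"required":["segments"],"additionalProperties":false}. segments is a list of rows, 1 to 20 of them, each an object with the fields sx, sy, sz (the shift in m), spin (a turn about the tool's z in rad); a field left out counts as zero; each row shifts and turns the commanded pose from where the row before left it, along the tool's axes as they then stand; what a row does not reach is not made up. A row lasts 1/8 s, in which the tool goes at most 0.0625 m and 0.188 rad, less where a joint would pass 70% of its speed; a pose out of reach is approached as far as the arm can. jaw is the opening from 0.0 (shut) to 1.0 (fully open), set as the call begins (left out keeps the last). The fingers move at their own pace and stop on an object; the grip force is fixed at half the most. Time passes only in rows, so rows that do not move let the fingers close. The tool returns the time, the measured TCP pose, the force, the opening and the grip force at its end. only (a regular expression) keeps the lines of the reply that match it, lines (a string "A,B") keeps lines A to B, and quiet returns only ok. Input that does not fit is refused with a message, and nothing moves.
- arm.get_state(): the state, without advancing time (a new reading comes with each control period).
- vision.grab_frame(name): name is "side" or "top" or "wrist"; returns the picture (480x640x3 uint8, blue, green, red); there is no depth.
- vision.camera_params(name): a dict with "fx", "fy", "cx", "cy" (pixels), "view" (4x4, takes a point from world to camera coordinates); the wrist camera has in their place "tool_from_camera" (4x4, takes a point from camera to tool coordinates, whose origin is the TCP and whose axes are the flange's). Camera axes: x right, y down, z forward; pixel columns grow to the right and rows downward; lengths in m; the calibration is good to about 2 mm. A picture is of the moment at which its call begins: read the wrist's pose just before it. camera_params takes no time and is no camera call.
- arm.sign_off(): hands the job in; it is judged then, once.
Trained networks look in the newest picture that a camera, given by its name, has taken for a name from the list of things; names that differ only in an ending like _2 or _b are one class to them, and where a whole thing is asked for, a point or a joint stands for the part that bears it (a point fixed in the world has none). Each returns a list of dicts, best first, with "p" (0 to 1); they miss things now and then, are a little off and sometimes report something else, mostly with a low value. They report only what shows in the picture. A call takes as long as a camera call.
- spotter.cut_out(name, camera): "region" (480x640 bool, what is visible of it) and "extent" ([left, top, right, bottom] in pixels, round what is visible of it).
The state is a dict: "time_s": time; "q": joint angles; "dq": joint speeds; "effort": joint torques, N m; "tcp_pos": TCP position; "tcp_rot": TCP orientation; "force": force on the tool from outside, world axes, zero at the start; "torque": the same for the moment, N m; "gripper_width": opening from 0.0 (shut) to 1.0 (fully open); "grip_force": force on a finger pad.
Only numpy, scipy, OpenCV 4.12 (cv2) and the standard library are available. Lean on these libraries where they do the work, as an engineer would, in place of code of your own. Each camera call takes 0.05 s, during which the arm holds its last target. There are 200 camera calls.

## Working session

There is one attempt and no reset: what is moved stays moved. The work goes in short steps, Python scripts to look and compute and a tool call to move; the robot and the scene stay as the last step left them, time stands still between calls to the robot, and variables do not carry over. Pictures are saved under pics/ and viewed, at most 14 in all, crops included, and the job is handed in when it is done.

```bash
ls; mkdir -p pics
```

Create h.py:
```python
import numpy as np, cv2
from plant import arm, vision, spotter
```

Run:
```python
from h import *
s=arm.get_state(); print(s['time_s'],s['tcp_pos'],s['tcp_rot'],s['gripper_width'],arm.tcp_to_grasp)
for n in("side","top"):
    cv2.imwrite(f"pics/{n}0.png",vision.grab_frame(n)); p=vision.camera_params(n); print(n,p)
    for k in "round_plinth square_plinth blue_drum flower bird green_drum mushroom_cap bottle slip_bulb clay_pot".split():
        for d in spotter.cut_out(k,n)[:2]:
            m=d['region']; v,u=np.nonzero(m); print(k,round(d['p'],2),d['extent'],m.sum(),u.mean().round(1),v.mean().round(1))
print(vision.camera_params("wrist"))
```

```text
pics
0.0 [ 0.17095202 -0.49588542  0.19401561] [-3.13999761e+00 -2.42178248e-04  3.31776365e-01] 1.001249852820151 0.0187
side {'fx': 564.959405115053, 'fy': 564.959405115053, 'cx': 311.0797076851684, 'cy': 234.8931991520019, 'view': array([[-0.94291091, -0.33257979, -0.01759809,  0.58053714],
       [-0.24611365,  0.73141864, -0.63596765,  0.20815978],
       [ 0.22438156, -0.59532971, -0.77151504,  1.09082107],
       [ 0.        ,  0.        ,  0.        ,  1.        ]])}
round_plinth 0.96 [337.1, 174.7, 382.6, 211.8] 1418 359.7 193.9
square_plinth 0.6 [270.3, 303.2, 332.9, 359.4] 2527 301.6 330.5
blue_drum 0.87 [328.6, 379.8, 363.5, 423.5] 1246 344.9 399.4
blue_drum 0.56 [362.8, 298.2, 396.9, 331.9] 894 379.3 314.5
bird 0.62 [381.4, 214.7, 404.6, 254.2] 672 391.7 236.7
green_drum 0.96 [362.2, 298.0, 393.5, 336.2] 912 378.9 315.0
mushroom_cap 0.57 [397.6, 163.9, 425.0, 191.4] 634 410.9 177.7
bottle 0.69 [227.6, 405.5, 270.9, 461.8] 1831 250.3 433.3
slip_bulb 0.74 [227.0, 214.3, 258.1, 256.3] 734 243.5 238.0
slip_bulb 0.34 [328.2, 379.5, 363.0, 423.8] 1255 344.9 399.3
clay_pot 0.94
[... 866 characters left out ...]
room_cap 0.91 [427.8, 277.6, 451.7, 303.7] 547 438.2 290.9
bottle 0.83 [138.7, 225.6, 175.2, 255.5] 735 155.8 239.4
slip_bulb 0.56 [306.8, 160.5, 330.9, 179.6] 398 318.7 170.8
clay_pot 0.64 [469.3, 216.8, 514.4, 251.5] 1154 490.8 231.6
{'fx': 337.2081132796276, 'fy': 337.2081132796276, 'cx': 320.97154323429356, 'cy': 238.34967591615612, 'tool_from_camera': array([[ 3.78853608e-04, -9.59259248e-01, -2.82527081e-01,
         7.01972264e-02],
       [ 9.99999905e-01,  4.23861154e-04, -9.81823027e-05,
         2.00673480e-04],
       [ 2.13934537e-04, -2.82527017e-01,  9.59259318e-01,
        -1.79903351e-01],
       [ 0.00000000e+00,  0.00000000e+00,  0.00000000e+00,
         1.00000000e+00]])}
```

View pics/top0.png

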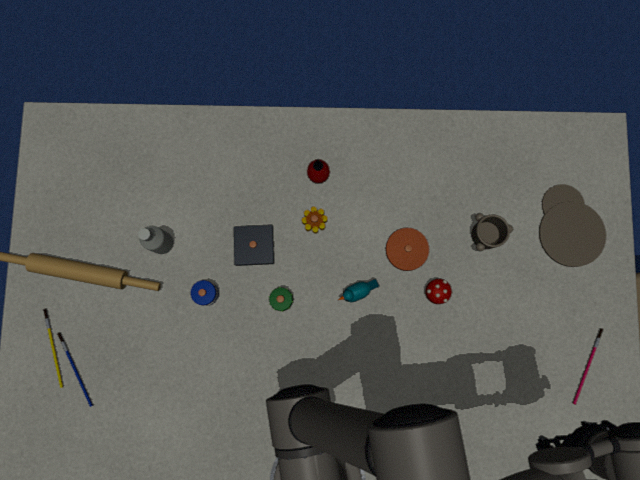

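View pics/side0.png

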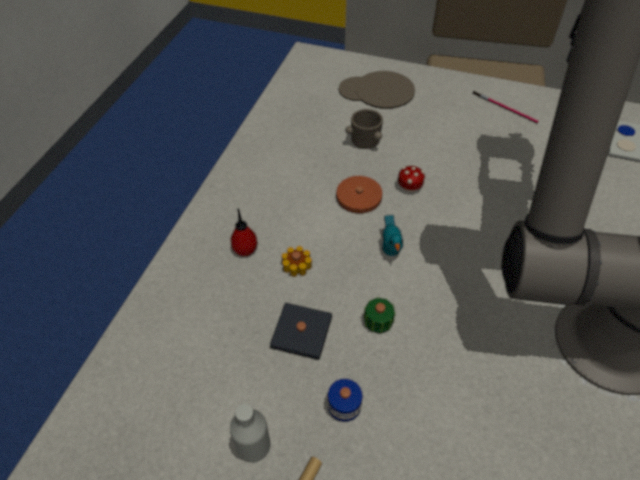

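The top view shows everything standing. Left to right: blue drum (204,292), square plinth (253,244), green drum (281,299), flower (315,219), round plinth (407,249) and mushroom (438,291). The bird is at (358,290) with its beak to the left at (340,298). The side view agrees; the networks missed the flower, so I'll segment it by colour. Next I'll turn these into positions.

Add to h.py:
```python
def ray(n,u,v,pose=None):
    p=vision.camera_params(n)
    if n=="wrist":
        from scipy.spatial.transform import Rotation as R
        T=np.eye(4); T[:3,:3]=R.from_euler('xyz',pose['tcp_rot']).as_matrix(); T[:3,3]=pose['tcp_pos']; M=T@p['tool_from_camera']
    else: M=np.linalg.inv(p['view'])
    d=M[:3,:3]@np.array([(u-p['cx'])/p['fx'],(v-p['cy'])/p['fy'],1]); return M[:3,3],d
def at(n,u,v,z,pose=None):
    o,d=ray(n,u,v,pose); return (o+d*(z-o[2])/d[2])[:2]
def near(mask,u,v,r):
    m=np.zeros_like(mask); cv2.circle(m,(int(u),int(v)),r,255,-1); m&=mask
    k,l,s,c=cv2.connectedComponentsWithStats(m)
    return sorted([(s[i,4],*c[i].round(1)) for i in range(1,k)],reverse=True)[:2]
```

Run:
```python
from h import *
f={n:cv2.imread(f"pics/{n}0.png") for n in("side","top")}
hsv={n:cv2.cvtColor(f[n],cv2.COLOR_BGR2HSV) for n in f}
clay={n:cv2.inRange(hsv[n],(4,80,90),(16,255,255)) for n in f}
P={'blue':(.060,(346,393),(202,292)),'green':(.054,(380,308),(281,299)),'sq':(.030,(301,327),(253,244)),'round':(.030,(360,190),(407,249)),'flower':(.038,(297,256),(314,218))}
for k,(z,s,t) in P.items():
    for n,c in(("side",s),("top",t)):
        r=near(clay[n],*c,9)
        print(k,n,[(a,x,y,at(n,x,y,z-.001).round(4)) for a,x,y in r])
# plinth outlines / mushroom / bird centroids
for k,n,c,z in(("mush","top",(438.2,290.9),.034),("mush","side",(410.9,177.7),.030),("round","top",(407,248.7),.020),("round","side",(359.7,193.9),.012),("sq","top",(253.5,244.9),.02),("bird","top",(358.8,290.5),.036),("bottle","top",(155,239),.08),("bulb","top",(318,171),.06),("pot","top",(490,232),.05)):
    print(k,n,at(n,*c,z).round(4))
y=cv2.inRange(hsv["top"],(18,120,90),(35,255,255)); print("yellow",[(a,x,v,at("top",x,v,.024)) for a,x,v in near(y,315,219,18)])
print("beak",at("top",340,298,.05),"tail",at("top",378,284,.045))
cv2.imwrite("pics/c0.png",cv2.resize(f["top"][200:320,180:460],None,fx=2.85,fy=2.85,interpolation=cv2.INTER_CUBIC))
```

```text
blue side [(np.int32(65), np.float64(345.0), np.float64(392.2), array([0.4506, 0.2892]))]
blue top [(np.int32(36), np.float64(201.8), np.float64(292.1), array([0.452 , 0.2878]))]
green side [(np.int32(50), np.float64(379.9), np.float64(307.0), array([0.439 , 0.0993]))]
green top [(np.int32(37), np.float64(279.9), np.float64(298.5), array([0.4403, 0.0986]))]
sq side [(np.int32(59), np.float64(300.9), np.float64(325.5), array([0.5747, 0.1739]))]
sq top [(np.int32(35), np.float64(252.4), np.float64(243.8), array([0.5764, 0.1735]))]
round side [(np.int32(248), np.float64(360.0), np.float64(190.0), array([ 0.5684, -0.2117]))]
round top [(np.int32(249), np.float64(407.0), np.float64(249.0), array([ 0.5704, -0.2141]))]
flower side [(np.int32(161), np.float64(296.3), np.float64(256.7), array([0.6391, 0.0254]))]
flower top [(np.int32(159), np.float64(313.9), np.float64(218.6), array([0.642 , 0.0205]))]
mush top [ 0.4668 -0.2902]
mush side [ 0.465 -0.288]
round top [ 0.5723 -0.2154]
round side [ 0.5693 -0.2153]
sq top [0.5749 0.1718]
bird top [ 0.4641 -0.0939]
bottle top [0.5769 0.4026]
bulb top [0.7588 0.0123]
pot top [ 0.6139 -0.417 ]
yellow [(np.int32(59), np.float64(317.0), np.float64(210.2), array([0.66613613, 0.01342481])), (np.int32(31), np.float64(314.7), np.float64(228.6), array([0.61871131, 0.01827096]))]
beak [ 0.44425456 -0.0475016 ] tail [ 0.4803575  -0.14038618]
```

View pics/c0.png

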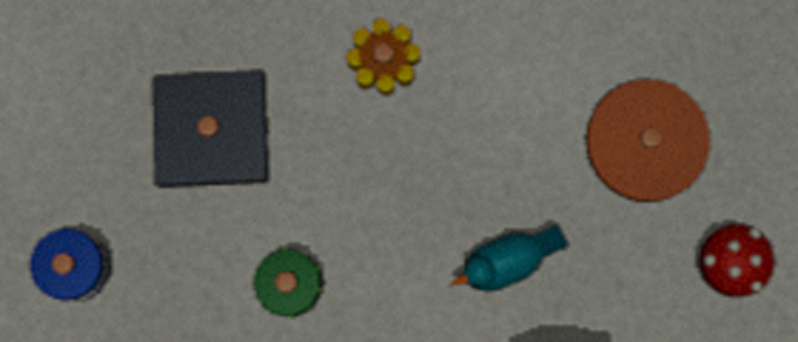

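The crop confirms the layout: all pegs are visible, with the bird's beak at lower left and its tail at upper right (yaw about 111°). The positions from the two views agree to about 3 mm. I'll move above the blue drum first.

Call:
handwheel:
  segments:
    - {"spin":0.166}
    - {"spin":0.166}
    - {"sx":0.033,"sy":-0.042}
    - {"sx":0.033,"sy":-0.042}
    - {"sx":0.033,"sy":-0.042}
    - {"sx":0.033,"sy":-0.042}
    - {"sx":0.033,"sy":-0.042}
    - {"sx":0.033,"sy":-0.042}
    - {"sx":0.033,"sy":-0.042}
    - {"sy":-0.06}
    - {"sy":-0.06}
    - {"sy":-0.06}
    - {"sx":0.01,"sy":-0.06}
    - {"sx":0.01,"sy":-0.06}
    - {"sx":0.01,"sy":-0.06}
    - {"sx":0.01,"sy":-0.06}
    - {"sx":0.01,"sy":-0.06}
    - {}
  jaw: 1.0

```text
time_s: 3.35
tcp_pos: [0.452, 0.2812, 0.1941]
tcp_rot: [-3.141, 0.0, 0.005]
force: [0.2, -0.4, 0.1]
gripper_width: 0.999
grip_force: 0.0
```

Add to h.py:
```python
def look(name,keys=()):
    s=arm.get_state(); im=vision.grab_frame("wrist"); cv2.imwrite(f"pics/{name}.png",im)
    print(s['time_s'],s['tcp_pos'].round(4),s['tcp_rot'].round(3),s['gripper_width'])
    hsv=cv2.cvtColor(im,cv2.COLOR_BGR2HSV)
    for k,z in keys:
        for d in spotter.cut_out(k,"wrist")[:2]:
            v,u=np.nonzero(d['region']); print(k,round(d['p'],2),d['extent'],len(u),(u.mean(),v.mean()),at("wrist",u.mean(),v.mean(),z,s).round(4))
    return s,im,hsv
def pegs(s,hsv,z):
    m=cv2.inRange(hsv,(4,60,60),(18,255,255)); k,l,st,c=cv2.connectedComponentsWithStats(m)
    for i in range(1,k):
        if st[i,4]>60: print("peg?",st[i,4],st[i,2:4],c[i].round(1),at("wrist",*c[i],z,s).round(4))
```

Run:
```python
from h import *
s,im,hsv=look("w1",[("blue_drum",.05)]); pegs(s,hsv,.0595)
```

```text
3.35 [0.452  0.2812 0.1941] [-3.141  0.     0.005] 0.9993255178288531
blue_drum 0.91 [281.9, 179.2, 342.3, 246.7] 3288 (np.float64(312.86587591240874), np.float64(212.617700729927)) [0.4531 0.2885]
peg? 1033 [48 30] [614.3  11.2] [0.6229 0.0436]
peg? 350 [22 22] [435.6  82.9] [0.5689 0.1831]
peg? 251 [17 18] [313.1 217.6] [0.4502 0.2881]
peg? 295 [21 19] [504.8 229. ] [0.44   0.1033]
```

View pics/w1.png

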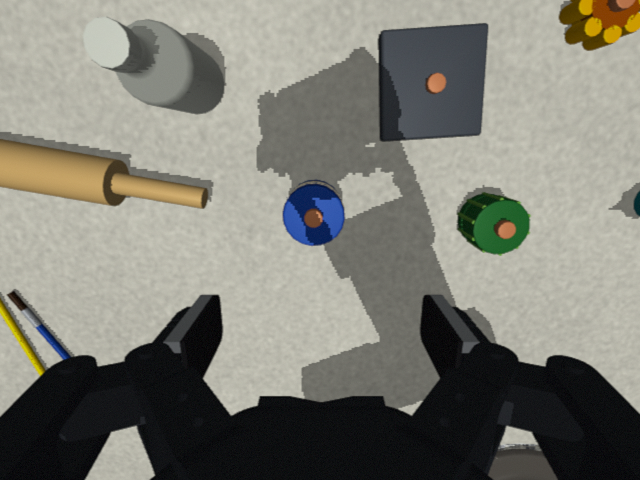

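The wrist view shows the blue drum peg at (313,218), the square plinth peg at (436,83) and the green drum peg at (507,229). The blue peg measures (0.450, 0.288), which matches the fixed cameras, so I'll descend and grip.

Call:
handwheel:
  segments:
    - {"sx":-0.0015,"sy":-0.007,"sz":0.03}
    - {"sz":0.05}
    - {"sz":0.045}
    - {"sz":0.035}
    - {"sz":0.015}
    - {"sz":0.008}
    - {}
  jaw: 1.0

```text
time_s: 4.32
tcp_pos: [0.4513, 0.2844, 0.0123]
tcp_rot: [-3.141, -0.001, -0.001]
force: [0.2, 0.6, 0.3]
gripper_width: 0.997
grip_force: 0.0
```

Call:
handwheel:
  segments:
    - {}
    - {}
    - {}
    - {}
    - {}
    - {}
    - {}
    - {}
  jaw: 0.0

```text
time_s: 5.32
tcp_pos: [0.4529, 0.2873, 0.0143]
tcp_rot: [-3.137, -0.006, -0.001]
force: [-0.6, 7.9, 13.8]
gripper_width: 0.175
grip_force: 59.1
```

Run:
```python
from h import *
look("w2"); cv2.imwrite("pics/s2.png",cv2.resize(vision.grab_frame("side")[330:470,260:440],None,fx=4,fy=4)) 
a=cv2.imread("pics/w2.png"); b=cv2.imread("pics/s2.png"); b=cv2.resize(b,(617,480)); cv2.imwrite("pics/m2.png",cv2.resize(np.hstack([a,b]),(800,305)))
```

```text
5.325 [0.4529 0.2873 0.0143] [-3.137e+00 -6.000e-03 -1.000e-03] 0.17515644297336683
```

View pics/m2.png

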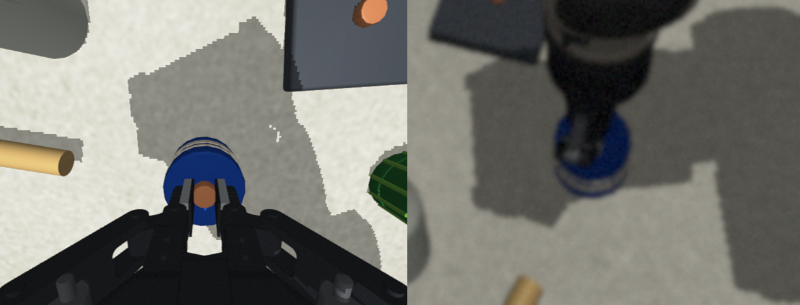

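The wrist picture shows the fingers closed on or near the peg at about (205,195), not on the drum's sides. I'll look closer before doing anything.

Run:
```python
from h import *
a=cv2.imread("pics/w2.png")[200:420,210:440]; b=cv2.imread("pics/s2.png")[100:420,200:560]
cv2.imwrite("pics/m3.png",np.hstack([cv2.resize(a,(420,400),interpolation=2),cv2.resize(b,(380,400))]))
```

```text
(no output)
```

View pics/m3.png

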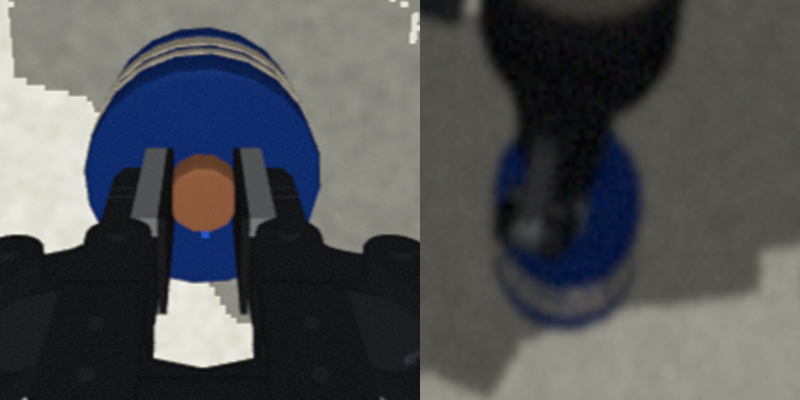

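The close-up shows the drum upright, with both pads pinching its peg just above the drum top. Measured in the wrist image, the open fingertips sit about 50 mm behind the reported TCP, or about 37 mm when shut. That matches touching the drum top at z = 0.05, so I need to go about 37 mm lower than planned. I'll open, then lower in small steps while watching the force.

Call:
handwheel:
  segments:
    - {}
    - {}
    - {}
    - {}
    - {}
    - {}
  jaw: 1.0

```text
time_s: 6.18
tcp_pos: [0.4507, 0.2845, 0.0116]
tcp_rot: [3.141, 0.0, -0.0]
force: [0.4, 0.1, 0.6]
gripper_width: 1.003
grip_force: 0.0
```

Run:
```python
from h import *
s,im,hsv=look("w4",[("blue_drum",.05)]); pegs(s,hsv,.0595)
```

```text
6.175 [0.4507 0.2845 0.0116] [ 3.141  0.    -0.   ] 1.0031320484223978
blue_drum 0.89 [249.0, 210.9, 377.0, 352.4] 14379 (np.float64(313.28013074622714), np.float64(285.08992280408927)) [0.4571 0.2873]
peg? 1585 [56 37] [579.   15.2] [0.5616 0.1957]
peg? 1328 [39 42] [313.2 304.7] [0.4522 0.2872]
```

Call:
handwheel:
  segments:
    - {"sz":0.01}
    - {"sz":0.01}
    - {}
  jaw: 1.0

```text
time_s: 6.65
tcp_pos: [0.4498, 0.2841, -0.0096]
tcp_rot: [3.14, 0.002, -0.0]
force: [-0.1, 1.2, 0.5]
gripper_width: 0.999
grip_force: 0.0
```

Call:
handwheel:
  segments:
    - {"sx":0.001,"sy":-0.003,"sz":0.01}
    - {"sz":0.008}
    - {"sz":0.007}
    - {}
  jaw: 1.0

```text
time_s: 7.15
tcp_pos: [0.4512, 0.2873, -0.0341]
tcp_rot: [3.141, 0.001, -0.0]
force: [-0.8, 0.1, -0.2]
gripper_width: 1.003
grip_force: 0.0
```

Call:
handwheel:
  segments:
    - {}
    - {}
    - {}
    - {}
    - {}
  jaw: 0.0

```text
time_s: 7.78
tcp_pos: [0.4521, 0.2877, -0.0328]
tcp_rot: [-3.141, -0.001, -0.0]
force: [-1.4, -0.8, 5.7]
gripper_width: 0.711
grip_force: 65.1
```

The grip is on the drum: opening 0.711 (about 61 mm). Next I'll lift and carry it to just short of the round plinth.

Call:
handwheel:
  segments:
    - {"sz":-0.01}
    - {"sz":-0.02}
    - {"sz":-0.04}
    - {"sz":-0.04}
    - {"sz":-0.03}
    - {"sy":0.02,"sz":-0.01}
    - {"sy":0.04}
    - {"sx":0.005,"sy":0.055}
    - {"sx":0.005,"sy":0.055}
    - {"sx":0.005,"sy":0.055}
    - {"sx":0.005,"sy":0.055}
    - {"sx":0.005,"sy":0.055}
    - {"sx":0.005,"sy":0.055}
    - {"sy":0.055}
    - {"sy":0.04}
    - {"sy":0.02}
    - {}
    - {}

```text
time_s: 10.02
tcp_pos: [0.4811, -0.2163, 0.1163]
tcp_rot: [-3.141, 0.001, 0.0]
force: [-0.2, 0.1, -1.9]
gripper_width: 0.715
grip_force: 65.8
```

Run:
```python
from h import *
s,im,hsv=look("w5",[("round_plinth",.02),("blue_drum",.17)]); pegs(s,hsv,.0295)
m=cv2.inRange(hsv,(4,60,60),(18,255,255));
```

```text
10.025 [ 0.4811 -0.2163  0.1163] [-3.141e+00  1.000e-03  0.000e+00] 0.7146770371983854
round_plinth 0.74 [247.1, 33.6, 393.5, 182.8] 16841 (np.float64(320.2702927379609), np.float64(108.99364645804881)) [ 0.5734 -0.2162]
blue_drum 0.77 [231.9, 234.1, 408.6, 407.0] 23437 (np.float64(320.38251482698297), np.float64(326.1672995690575)) [ 0.4756 -0.2167]
peg? 245 [27 38] [ 6.4 15.4] [6.33e-01 4.00e-04]
peg? 16735 [142 151] [320.7 108.9] [ 0.5727 -0.2166]
peg? 82 [14 10] [ 97.7 291.5] [ 0.4246 -0.0237]
peg? 2704 [55 59] [321.  372.8] [ 0.3417 -0.217 ]
```

View pics/w5.png

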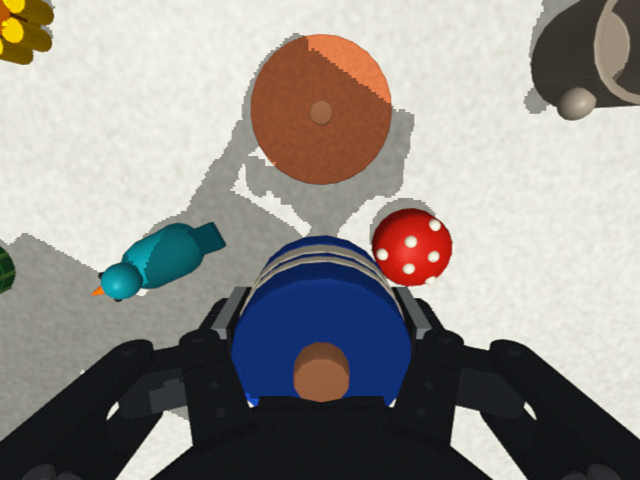

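The wrist view shows the round plinth peg at (321,112). The drum hangs straight with its own peg at (321,373), centred on the tool. I'll go over the plinth and lower.

Call:
handwheel:
  segments:
    - {"sx":0.02}
    - {"sx":0.03}
    - {"sx":0.027}
    - {"sx":0.014}
    - {"sz":0.02}
    - {"sz":0.03}
    - {"sz":0.03}
    - {"sz":0.02}
    - {"sz":0.01}
    - {"sz":0.006}
    - {}

```text
time_s: 11.55
tcp_pos: [0.5728, -0.2173, 0.001]
tcp_rot: [3.141, -0.0, 0.0]
force: [0.4, 0.6, -1.3]
gripper_width: 0.709
grip_force: 65.8
```

Call:
handwheel:
  segments:
    - {"sz":0.003}
    - {"sz":0.003}
    - {"sz":0.002}
    - {"sz":0.002}
    - {}

```text
time_s: 12.18
tcp_pos: [0.5725, -0.2174, -0.0095]
tcp_rot: [-3.142, 0.0, -0.0]
force: [1.1, 0.6, -1.7]
gripper_width: 0.712
grip_force: 65.8
```

Call:
handwheel:
  segments:
    - {"sz":0.001}
    - {"sz":0.001}
    - {"sz":0.001}
    - {"sz":0.001}
    - {}
    - {}

```text
time_s: 12.92
tcp_pos: [0.5726, -0.2175, -0.0127]
tcp_rot: [3.141, -0.0, -0.0]
force: [-3.1, 0.6, 6.2]
gripper_width: 0.71
grip_force: 66.2
```

It made contact at TCP z = -0.0127, exactly the expected seated height. I'll release, rise and move on to the flower.

Call:
handwheel:
  segments:
    - {}
    - {}
    - {}
    - {}
    - {"sz":-0.02}
    - {"sz":-0.04}
    - {"sz":-0.05}
    - {"sy":-0.02,"sz":-0.04}
    - {"sy":-0.05}
    - {"sx":0.01,"sy":-0.05}
    - {"sx":0.01,"sy":-0.05}
    - {"sx":0.01,"sy":-0.04}
    - {"sy":-0.027}
    - {}
    - {}
  jaw: 1.0

```text
time_s: 14.8
tcp_pos: [0.6026, 0.0189, 0.1367]
tcp_rot: [3.141, 0.0, -0.0]
force: [-0.0, 0.0, 0.2]
gripper_width: 0.999
grip_force: 0.0
```

Run:
```python
from h import *
s,im,hsv=look("w6",[("flower",.028)]); pegs(s,hsv,.0375)
```

```text
14.8 [0.6026 0.0189 0.1367] [ 3.141  0.    -0.   ] 0.9988556140075304
flower 0.58 [281.2, 141.2, 356.7, 217.3] 4052 (np.float64(318.5357847976308), np.float64(177.40128331688055)) [0.6418 0.0202]
peg? 1846 [51 52] [318.9 178.3] [0.6421 0.0198]
peg? 6296 [128 114] [554.  241.8] [ 0.5876 -0.1836]
peg? 376 [23 21] [150.1 253.1] [0.5774 0.1674]
peg? 505 [27 23] [627.2 276.8] [ 0.5549 -0.2554]
peg? 323 [20 21] [236.8 396.3] [0.426  0.1023]
peg? 115 [18 12] [394.4 401.8] [ 0.4192 -0.0558]
```

View pics/w6.png

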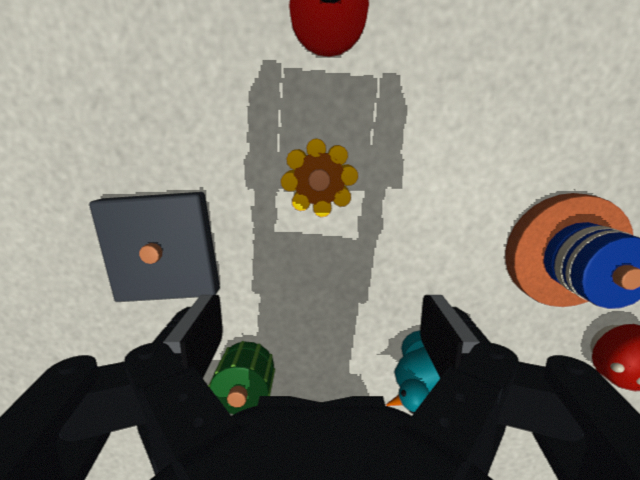

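The wrist view shows the flower peg at (319,178), i.e. (0.642, 0.020), with petals at about +6° modulo 45°. Closing between petals at yaw +28.5° puts two petals on each pad and keeps the wrist camera clear of the bulb.

Call:
handwheel:
  segments:
    - {"sx":0.02,"sy":-0.001}
    - {"sx":0.0195}
    - {"spin":-0.166}
    - {"sz":0.02,"spin":-0.166}
    - {"sz":0.04,"spin":-0.166}
    - {"sz":0.04}
    - {"sz":0.035}
    - {"sz":0.015}
    - {"sz":0.01}
    - {"sz":0.005}
    - {"sz":0.005}
    - {"sz":0.003}
    - {}
  jaw: 1.0

```text
time_s: 16.52
tcp_pos: [0.6422, 0.0206, -0.0362]
tcp_rot: [3.141, -0.0, 0.498]
force: [0.2, -0.7, -0.3]
gripper_width: 1.0
grip_force: 0.0
```

Run:
```python
from h import *
print(arm.get_state()['q'].round(2)); s,im,hsv=look("w7"); pegs(s,hsv,.0375)
```

```text
[-0.09  0.79  1.42 -0.    0.93  0.99]
16.525 [ 0.6422  0.0206 -0.0362] [ 3.141 -0.     0.498] 0.9999944404970315
peg? 8644 [113 116] [320.3 329.2] [0.6466 0.0233]
```

Call:
handwheel:
  segments:
    - {"sz":0.002}
    - {}
  jaw: 1.0

```text
time_s: 16.82
tcp_pos: [0.6421, 0.0205, -0.0384]
tcp_rot: [3.142, 0.0, 0.498]
force: [0.7, -0.3, 0.8]
gripper_width: 0.997
grip_force: 0.0
```

Call:
handwheel:
  segments:
    - {}
    - {}
    - {}
    - {}
    - {}
  jaw: 0.0

```text
time_s: 17.45
tcp_pos: [0.6425, 0.0205, -0.0377]
tcp_rot: [3.141, -0.001, 0.498]
force: [-0.6, 0.5, 5.0]
gripper_width: 0.722
grip_force: 65.8
```

Call:
handwheel:
  segments:
    - {"sz":-0.01}
    - {"sz":-0.02}
    - {}

```text
time_s: 17.82
tcp_pos: [0.6432, 0.0204, -0.0069]
tcp_rot: [3.14, -0.002, 0.498]
force: [-0.4, 0.1, -2.8]
gripper_width: 0.721
grip_force: 65.5
```

The flower is held (opening 0.72) and lifted. I'll carry it to the round plinth and check the drum peg.

Call:
handwheel:
  segments:
    - {"sz":-0.03,"spin":0.166}
    - {"sz":-0.04,"spin":0.166}
    - {"sz":-0.04,"spin":0.166}
    - {"sz":-0.02}
    - {"sx":-0.01,"sy":0.015}
    - {"sx":-0.025,"sy":0.04}
    - {"sx":-0.035,"sy":0.055}
    - {"sx":-0.035,"sy":0.055}
    - {"sx":-0.025,"sy":0.04}
    - {"sx":-0.015,"sy":0.02}
    - {"sx":-0.008,"sy":0.013}
    - {}
    - {}

```text
time_s: 19.45
tcp_pos: [0.4922, -0.2122, 0.1213]
tcp_rot: [-3.141, 0.0, 0.0]
force: [0.4, 0.2, -0.9]
gripper_width: 0.722
grip_force: 65.7
```

Run:
```python
from h import *
s,im,hsv=look("w8",[("blue_drum",.07),("flower",.17)]); pegs(s,hsv,.0795)
for c in [r for r in ((0,0),)]: pass
```

```text
19.45 [ 0.4922 -0.2122  0.1213] [-3.141  0.     0.   ] 0.7216852546359486
blue_drum 0.84 [284.3, 74.7, 375.1, 174.3] 7187 (np.float64(328.6794211771254), np.float64(123.69542229024628)) [ 0.5721 -0.2178]
flower 0.84 [238.6, 236.3, 401.8, 400.6] 20033 (np.float64(320.43019018619276), np.float64(318.9779364049319)) [ 0.4872 -0.2126]
peg? 8191 [137 145] [322.6 125.8] [ 0.5704 -0.2138]
peg? 604 [27 28] [329.6 124.4] [ 0.5713 -0.2182]
peg? 8026 [115 116] [321.  331.2] [ 0.425  -0.2129]
peg? 82 [14 10] [109.6 301.7] [ 0.4491 -0.0595]
```

View pics/w8.png

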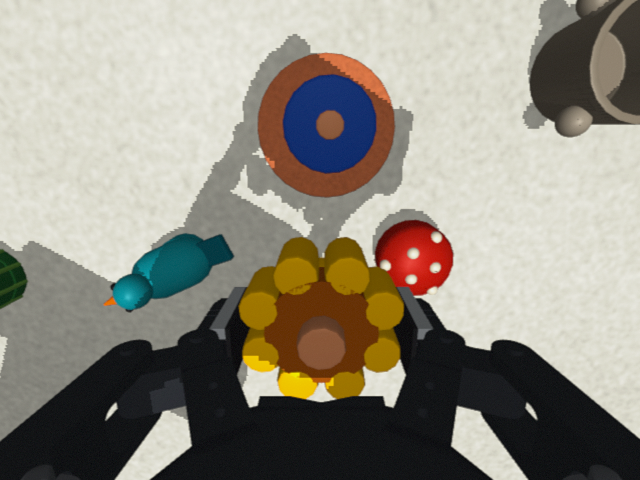

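The drum stands on the plinth with its peg at (329,124), i.e. (0.571, -0.218). The flower is level and centred in the gripper. I'll move over and lower.

Call:
handwheel:
  segments:
    - {"sx":0.02,"sy":0.003}
    - {"sx":0.03,"sy":0.003}
    - {"sx":0.02}
    - {"sx":0.009,"sz":0.01}
    - {"sz":0.02}
    - {"sz":0.02}
    - {"sz":0.014}
    - {"sz":0.006}
    - {"sz":0.004}
    - {"sz":0.003}
    - {"sz":0.003}
    - {"sz":0.003}
    - {}

```text
time_s: 21.22
tcp_pos: [0.5709, -0.2189, 0.0385]
tcp_rot: [-3.142, 0.0, -0.0]
force: [-0.9, 0.1, -1.1]
gripper_width: 0.72
grip_force: 65.7
```

Call:
handwheel:
  segments:
    - {"sz":0.001}
    - {"sz":0.001}
    - {"sz":0.001}
    - {"sz":0.001}
    - {}
    - {}

```text
time_s: 21.98
tcp_pos: [0.571, -0.219, 0.0347]
tcp_rot: [3.141, -0.0, -0.0]
force: [-1.1, -0.5, -1.2]
gripper_width: 0.723
grip_force: 65.7
```

Call:
handwheel:
  segments:
    - {"sz":0.001}
    - {"sz":0.001}
    - {"sz":0.001}
    - {}
    - {}

```text
time_s: 22.6
tcp_pos: [0.571, -0.2189, 0.0322]
tcp_rot: [3.141, -0.0, -0.0]
force: [-3.6, 1.7, 6.3]
gripper_width: 0.725
grip_force: 66.4
```

The flower is seated at 0.0322, as expected. I'll release it and go look at the bird.

Call:
handwheel:
  segments:
    - {}
    - {}
    - {}
    - {}
    - {"sz":-0.02}
    - {"sz":-0.04}
    - {"sz":-0.04}
    - {"sx":-0.01,"sy":-0.01,"sz":-0.02}
    - {"sx":-0.035,"sy":-0.035}
    - {"sx":-0.04,"sy":-0.04}
    - {"sx":-0.03,"sy":-0.03}
    - {"sx":-0.015,"sy":-0.015}
    - {}
    - {}
  jaw: 1.0

```text
time_s: 24.35
tcp_pos: [0.4419, -0.0895, 0.1519]
tcp_rot: [3.141, -0.001, -0.0]
force: [-0.1, 0.9, -0.3]
gripper_width: 0.997
grip_force: 0.0
```

Run:
```python
from h import *
s,im,hsv=look("w9",[("bird",.036)]); pegs(s,hsv,.0375)
t=cv2.inRange(hsv,(80,100,20),(100,255,255)); k,l,st,c=cv2.connectedComponentsWithStats(t); i=1+st[1:,4].argmax(); v,u=np.nonzero(l==i)
p=np.array([at("wrist",a,b,.04,s) for a,b in zip(u[::7],v[::7])]); w,V=np.linalg.eigh(np.cov(p.T)); print(p.mean(0),V[:,1],np.degrees(np.arctan2(V[1,1],V[0,1])),np.sqrt(w))
```

```text
24.35 [ 0.4419 -0.0895  0.1519] [ 3.141e+00 -1.000e-03 -0.000e+00] 0.9965343995369083
bird 0.89 [262.9, 165.8, 381.1, 238.2] 4363 (np.float64(322.6887462754985), np.float64(200.56429062571624)) [ 0.4601 -0.0918]
peg? 6899 [121 136] [446.4  75. ] [ 0.5613 -0.1903]
peg? 4118 [73 81] [531.   41.4] [ 0.5852 -0.2535]
peg? 280 [15 24] [ 6.  62.9] [0.57   0.1582]
peg? 408 [26 21] [102.2 229.3] [0.4342 0.1071]
peg? 120 [18 13] [271.3 228.7] [ 0.4348 -0.0455]
[ 0.46126725 -0.09291671] [-0.43929578  0.89834248] 116.05895805984049 [0.01025574 0.02552388]
```

View pics/w9.png

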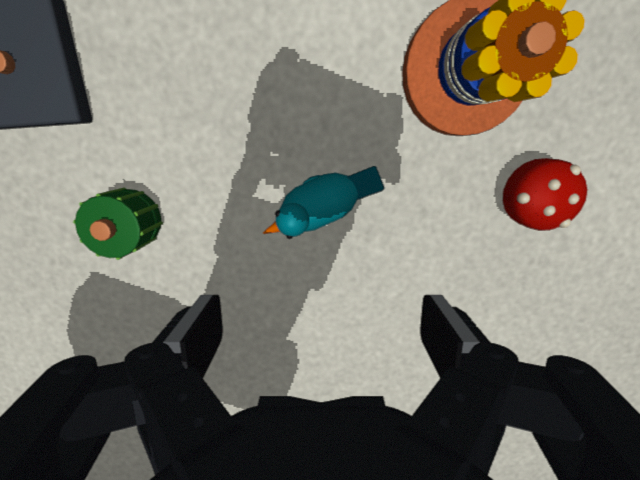

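The flower sits level on the drum (540,38). The bird lies across the view, with its beak tip at (265,233) and its tail end at (381,179). I'll check its length and yaw from those two points.

Run:
```python
from h import *
s=arm.get_state(); im=cv2.imread("pics/w9.png"); hsv=cv2.cvtColor(im,cv2.COLOR_BGR2HSV)
for zb,zt in((.055,.04),(.06,.045),(.05,.036)):
    b=at("wrist",265,233,zb,s); t=at("wrist",382,179,zt,s); d=b-t; print(zb,zt,b.round(4),t.round(4),np.linalg.norm(d).round(4),np.degrees(np.arctan2(d[1],d[0])).round(1),(b+(t-b)*51/108).round(4))
t=cv2.inRange(hsv,(80,100,20),(100,255,255)); k,l,st,c=cv2.connectedComponentsWithStats(t); i=1+st[1:,4].argmax(); v,u=np.nonzero(l==i)
p=np.array([at("wrist",a,q,.036,s) for a,q in zip(u,v)])
for yaw in (112,115,118):
    a=np.radians(yaw); e=np.array([np.cos(a),np.sin(a)]); f=np.array([-e[1],e[0]]); o=np.array([.4625,-.094]); X=(p-o)@e; Y=(p-o)@f
    print(yaw,X.min().round(4),X.max().round(4),[(x,Y[abs(X-x)<.002].min().round(4),Y[abs(X-x)<.002].max().round(4)) for x in(-.05,-.014,-.007,0,.007,.014)])
```

```text
0.055 0.04 [ 0.4355 -0.0427] [ 0.4793 -0.1427] 0.1091 113.7 [ 0.4562 -0.0899]
0.06 0.045 [ 0.4369 -0.0436] [ 0.4798 -0.1418] 0.1072 113.6 [ 0.4572 -0.0899]
0.05 0.036 [ 0.4341 -0.0419] [ 0.4788 -0.1434] 0.1109 113.8 [ 0.4552 -0.0898]Traceback (most recent call last):
  File "<stdin>", line 6, in <module>
  File "h.py", line 11, in at
    o,d=ray(n,u,v,pose); return (o+d*(z-o[2])/d[2])[:2]
        ~~~^^^^^^^^^^^^
  File "h.py", line 4, in ray
    p=vision.camera_params(n)
ValueError: time passes only in moves, steps and waits
```

The tail-to-beak span comes to 107–111 mm against the true 108, with yaw about 113.7° and the origin near (0.458, -0.091). I'll turn to yaw -66.3° so the fingers close across its body.

Call:
handwheel:
  segments:
    - {"sx":0.008,"sy":0.001}
    - {"sx":0.008}
    - {"spin":0.166}
    - {"spin":0.166}
    - {"spin":0.166}
    - {"spin":0.166}
    - {"spin":0.166}
    - {"spin":0.166}
    - {"spin":0.161}
    - {}
    - {}
  jaw: 1.0

```text
time_s: 25.82
tcp_pos: [0.4573, -0.09, 0.1516]
tcp_rot: [3.142, -0.0, -1.154]
force: [0.6, -0.4, -1.1]
gripper_width: 0.999
grip_force: 0.0
```

Run:
```python
from h import *
s,im,hsv=look("w10",[("bird",.036)])
```

```text
25.825 [ 0.4573 -0.09    0.1516] [ 3.142 -0.    -1.154] 0.9987397482367617
bird 0.6 [292.7, 159.7, 339.3, 287.9] 4248 (np.float64(316.0181261770245), np.float64(219.85593220338984)) [ 0.4607 -0.0908]
```

View pics/w10.png

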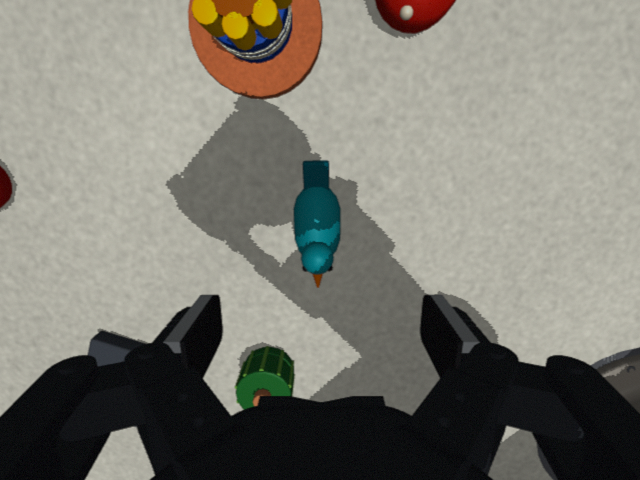

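The bird now stands upright in the picture, with its axis at column 316, beak tip at (318,287) and tail end at row 161. I need to shift about -5 mm in x and -4 mm in y, then descend.

Call:
handwheel:
  segments:
    - {"sx":-0.005,"sy":-0.004,"sz":0.01}
    - {"sz":0.04}
    - {"sz":0.05}
    - {"sz":0.04}
    - {"sz":0.02}
    - {"sz":0.01}
    - {"sz":0.005}
    - {}
  jaw: 1.0

```text
time_s: 26.92
tcp_pos: [0.459, -0.0837, -0.023]
tcp_rot: [-3.141, -0.001, -1.157]
force: [-0.2, -0.4, -0.0]
gripper_width: 0.997
grip_force: 0.0
```

Call:
handwheel:
  segments:
    - {}
    - {}
    - {}
    - {}
    - {}
    - {}
  jaw: 0.0

```text
time_s: 27.68
tcp_pos: [0.4589, -0.0839, -0.0225]
tcp_rot: [-3.141, -0.001, -1.157]
force: [-2.5, 1.1, 7.2]
gripper_width: 0.477
grip_force: 60.0
```

Call:
handwheel:
  segments:
    - {"sz":-0.008}
    - {"sz":-0.02}
    - {}

```text
time_s: 28.05
tcp_pos: [0.4597, -0.0841, 0.0058]
tcp_rot: [-3.139, -0.002, -1.157]
force: [0.1, -0.2, -1.7]
gripper_width: 0.477
grip_force: 60.8
```

The bird is gripped (0.477, about 41 mm). I'll lift and carry it to just short of the totem.

Call:
handwheel:
  segments:
    - {"sz":-0.03}
    - {"sz":-0.05}
    - {"sz":-0.045}
    - {"sx":0.01,"sy":-0.005,"sz":-0.025}
    - {"sx":0.025,"sy":-0.014}
    - {"sx":0.03,"sy":-0.015}
    - {"sx":0.015,"sy":-0.01}
    - {"sx":0.008,"sy":-0.004}
    - {}
    - {}

```text
time_s: 29.3
tcp_pos: [0.5373, -0.1445, 0.1545]
tcp_rot: [3.141, 0.001, -1.157]
force: [-0.2, -0.1, -1.5]
gripper_width: 0.476
grip_force: 61.3
```

Run:
```python
from h import *
s,im,hsv=look("w11",[("bird",.22)]); pegs(s,hsv,.1075)
```

```text
29.3 [ 0.5373 -0.1445  0.1545] [ 3.141e+00  1.000e-03 -1.157e+00] 0.47633045146305136
peg? 4609 [122 119] [315.1 125.1] [ 0.5715 -0.2172]
peg? 3223 [67 72] [319.9 122.7] [ 0.5693 -0.2198]
peg? 188 [17 17] [180.4 448.3] [0.5726 0.0706]
```

View pics/w11.png

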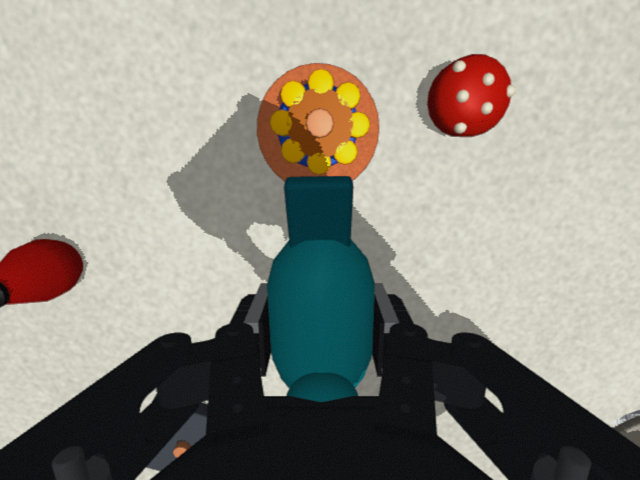

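The flower peg is at (320,123), i.e. (0.569, -0.220). The bird hangs level with its tail end 57 mm ahead of the TCP, so its axis is at the tool. I'll move over and lower.

Call:
handwheel:
  segments:
    - {"sx":0.015}
    - {"sx":0.025,"sy":0.001}
    - {"sx":0.025}
    - {"sx":0.012}
    - {"sx":0.005,"sz":0.01}
    - {"sz":0.02}
    - {"sz":0.02}
    - {"sz":0.01}
    - {"sz":0.005}
    - {"sz":0.003}
    - {"sz":0.003}
    - {"sz":0.003}
    - {}

```text
time_s: 31.02
tcp_pos: [0.5699, -0.2205, 0.0806]
tcp_rot: [3.141, 0.0, -1.157]
force: [-0.5, 0.0, -2.0]
gripper_width: 0.475
grip_force: 61.2
```

Call:
handwheel:
  segments:
    - {"sz":0.001}
    - {"sz":0.001}
    - {"sz":0.001}
    - {}
    - {}

```text
time_s: 31.65
tcp_pos: [0.5701, -0.2205, 0.0777]
tcp_rot: [-3.142, -0.0, -1.157]
force: [-0.5, 0.5, -2.2]
gripper_width: 0.478
grip_force: 61.2
```

Call:
handwheel:
  segments:
    - {"sz":0.001}
    - {"sz":0.001}
    - {"sz":0.001}
    - {}
    - {}

```text
time_s: 32.28
tcp_pos: [0.5701, -0.2206, 0.0756]
tcp_rot: [-3.141, -0.001, -1.157]
force: [-2.6, 0.1, 5.5]
gripper_width: 0.476
grip_force: 62.0
```

The bird is seated at 0.0756, as expected. I'll release it, rise clear of the head and go to the green drum.

Call:
handwheel:
  segments:
    - {}
    - {}
    - {}
    - {}
    - {}
    - {"sz":-0.02}
    - {"sz":-0.04}
    - {"sz":-0.04}
    - {"sz":-0.025}
    - {}
  jaw: 1.0

```text
time_s: 33.52
tcp_pos: [0.571, -0.221, 0.2018]
tcp_rot: [-3.139, -0.004, -1.157]
force: [1.1, -1.0, 0.9]
gripper_width: 0.995
grip_force: 0.0
```

Call:
handwheel:
  segments:
    - {"spin":-0.166}
    - {"spin":-0.166}
    - {"spin":-0.166}
    - {"spin":-0.166}
    - {"spin":-0.166}
    - {"spin":-0.166}
    - {"spin":-0.161}
    - {"sx":-0.02,"sy":-0.035}
    - {"sx":-0.027,"sy":-0.052}
    - {"sx":-0.027,"sy":-0.052}
    - {"sx":-0.027,"sy":-0.052,"sz":0.01}
    - {"sx":-0.027,"sy":-0.052,"sz":0.02}
    - {"sx":-0.02,"sy":-0.045,"sz":0.02}
    - {"sx":-0.007,"sy":-0.022}
    - {}
    - {}

```text
time_s: 35.52
tcp_pos: [0.4151, 0.089, 0.1492]
tcp_rot: [3.141, 0.001, -0.0]
force: [0.2, -0.5, 0.1]
gripper_width: 1.001
grip_force: 0.0
```

Run:
```python
from h import *
s,im,hsv=look("w12",[("green_drum",.044)]); pegs(s,hsv,.0535)
```

```text
35.525 [0.4151 0.089  0.1492] [ 3.141e+00  1.000e-03 -0.000e+00] 1.0007853181445148
green_drum 0.84 [272.4, 156.1, 343.7, 234.1] 3706 (np.float64(309.04290339989205), np.float64(195.29114948731785)) [0.4396 0.0984]
peg? 1508 [ 24 100] [631.   50.2] [ 0.5478 -0.1386]
peg? 539 [25 29] [212.9  21.9] [0.5659 0.1657]
peg? 356 [21 21] [308.9 199. ] [0.4381 0.0982]
```

Call:
handwheel:
  segments:
    - {"sx":0.0235,"sy":-0.0093}
    - {"sz":0.03}
    - {"sz":0.05}
    - {"sz":0.045}
    - {"sz":0.03}
    - {"sz":0.015}
    - {"sz":0.01}
    - {"sz":0.004}
    - {}
  jaw: 1.0

```text
time_s: 36.75
tcp_pos: [0.4389, 0.0986, -0.0341]
tcp_rot: [3.142, -0.0, -0.001]
force: [-0.1, -0.3, 0.0]
gripper_width: 1.005
grip_force: 0.0
```

Call:
handwheel:
  segments:
    - {}
    - {}
    - {}
    - {}
    - {}
  jaw: 0.0

```text
time_s: 37.38
tcp_pos: [0.4391, 0.099, -0.0335]
tcp_rot: [-3.141, -0.002, -0.0]
force: [-1.9, 0.2, 6.0]
gripper_width: 0.669
grip_force: 63.2
```

Call:
handwheel:
  segments:
    - {"sz":-0.01}
    - {"sz":-0.02}
    - {"sz":-0.04}
    - {"sz":-0.05}
    - {"sx":0.005,"sy":-0.01,"sz":-0.03}
    - {"sx":0.02,"sy":-0.025}
    - {"sx":0.018,"sy":-0.025}
    - {"sx":0.008,"sy":-0.015}
    - {}
    - {}

```text
time_s: 38.62
tcp_pos: [0.4888, 0.1732, 0.1155]
tcp_rot: [3.141, 0.001, -0.0]
force: [-0.2, -0.2, -1.8]
gripper_width: 0.665
grip_force: 64.4
```

Run:
```python
from h import *
s,im,hsv=look("w13",[("green_drum",.18)]); pegs(s,hsv,.0295); pegs(s,hsv,s['tcp_pos'][2]+.0335+.0535)
```

```text
38.625 [0.4888 0.1732 0.1155] [ 3.141e+00  1.000e-03 -0.000e+00] 0.6654599972742681
green_drum 0.7 [238.4, 235.3, 398.8, 402.3] 20832 (np.float64(321.048099078341), np.float64(325.3854166666667)) [0.4902 0.1726]
peg? 488 [25 26] [320.2 118.4] [0.5737 0.1731]
peg? 2543 [53 59] [320.9 362.5] [0.3612 0.1725]
peg? 488 [25 26] [320.2 118.4] [0.5644 0.1728]
peg? 2543 [53 59] [320.9 362.5] [0.4901 0.1726]
```

View pics/w13.png

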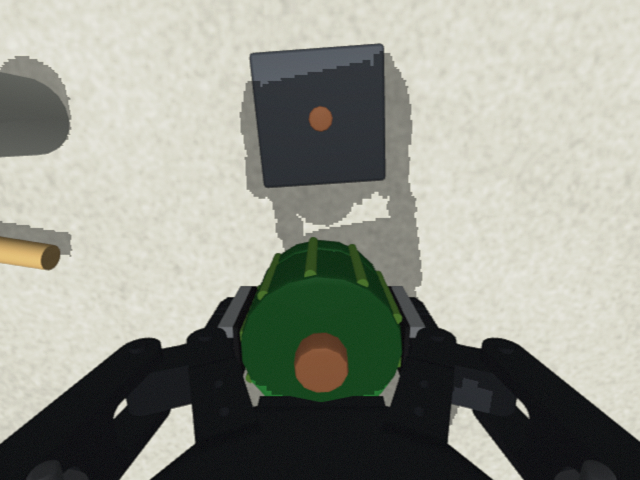

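The square plinth's peg is at (320,118), i.e. (0.574, 0.173). The green drum is upright and centred with its peg at (321,370). I'll move over and lower.

Call:
handwheel:
  segments:
    - {"sx":0.02}
    - {"sx":0.03}
    - {"sx":0.024}
    - {"sx":0.011,"sz":0.01}
    - {"sz":0.03}
    - {"sz":0.03}
    - {"sz":0.022}
    - {"sz":0.012}
    - {"sz":0.008}
    - {"sz":0.005}
    - {"sz":0.003}
    - {"sz":0.003}
    - {}

```text
time_s: 40.35
tcp_pos: [0.5746, 0.1738, -0.0073]
tcp_rot: [3.142, -0.0, -0.0]
force: [0.0, -0.1, -2.1]
gripper_width: 0.668
grip_force: 64.4
```

Call:
handwheel:
  segments:
    - {"sz":0.001}
    - {"sz":0.001}
    - {"sz":0.001}
    - {"sz":0.001}
    - {}
    - {}

```text
time_s: 41.1
tcp_pos: [0.5746, 0.1738, -0.0113]
tcp_rot: [3.142, -0.0, -0.0]
force: [-0.0, 0.0, -0.7]
gripper_width: 0.667
grip_force: 64.4
```

Call:
handwheel:
  segments:
    - {"sz":0.001}
    - {"sz":0.001}
    - {"sz":0.001}
    - {}
    - {}

```text
time_s: 41.72
tcp_pos: [0.5746, 0.1738, -0.0134]
tcp_rot: [3.142, -0.0, -0.0]
force: [-3.2, -1.6, 6.4]
gripper_width: 0.669
grip_force: 65.3
```

The green drum is seated at -0.0134. I'll release it and fly to the mushroom cap, keeping high and on the robot's side of the finished totem.

Call:
handwheel:
  segments:
    - {}
    - {}
    - {}
    - {}
    - {"sz":-0.02}
    - {"sz":-0.05}
    - {"sz":-0.06}
    - {"sz":-0.045}
    - {"sx":-0.01,"sy":0.02}
    - {"sx":-0.0155,"sy":0.05}
    - {"sx":-0.0155,"sy":0.05}
    - {"sx":-0.0155,"sy":0.055}
    - {"sx":-0.0155,"sy":0.055}
    - {"sx":-0.0155,"sy":0.055}
    - {"sx":-0.0155,"sy":0.055}
    - {"sx":-0.0155,"sy":0.055}
    - {"sx":-0.013,"sy":0.04}
    - {"sx":-0.008,"sy":0.024}
    - {}
    - {}
  jaw: 1.0

```text
time_s: 44.22
tcp_pos: [0.4351, -0.2844, 0.1606]
tcp_rot: [-3.141, 0.0, -0.0]
force: [0.0, -0.0, -0.3]
gripper_width: 1.001
grip_force: 0.0
```

Run:
```python
from h import *
s,im,hsv=look("w14",[("mushroom_cap",.03)])
m=cv2.inRange(hsv,(0,120,60),(6,255,255))|cv2.inRange(hsv,(172,120,60),(180,255,255)); m=cv2.morphologyEx(m,cv2.MORPH_CLOSE,np.ones((15,15))); print([(a,x,y,at("wrist",x,y,.03,s)) for a,x,y in near(m,325,210,90)])
```

```text
44.225 [ 0.4351 -0.2844  0.1606] [-3.141  0.    -0.   ] 1.0009849360602792
mushroom_cap 0.94 [293.1, 150.0, 359.3, 226.5] 3881 (np.float64(328.12702911620715), np.float64(185.50992012367945)) [ 0.4645 -0.2916]
[(np.int32(3726), np.float64(328.5), np.float64(185.0), array([ 0.46498061, -0.29196474]))]
```

View pics/w14.png

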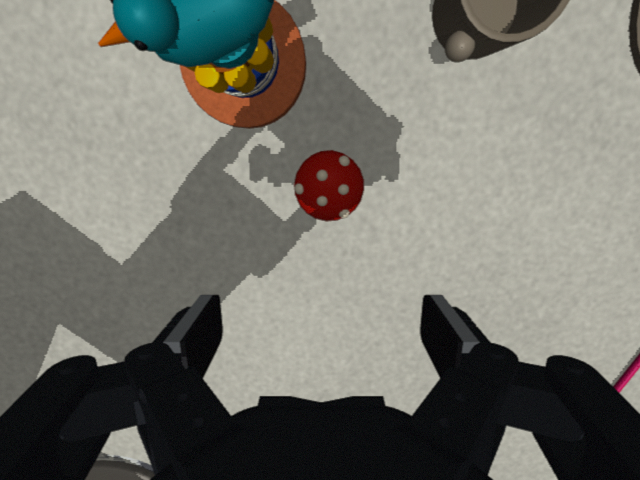

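The wrist view shows the mushroom cap at (328,185), i.e. (0.465, -0.291). The bird sits upright on the flower at upper left. I'll grip the cap at yaw -60° so the wrist camera faces away from the totem.

Call:
handwheel:
  segments:
    - {"sx":0.015,"sy":0.003}
    - {"sx":0.0155,"sy":0.0036}
    - {"spin":0.175}
    - {"spin":0.175}
    - {"spin":0.175}
    - {"spin":0.175}
    - {"spin":0.175}
    - {"spin":0.175}
    - {"sz":0.03}
    - {"sz":0.05}
    - {"sz":0.05}
    - {"sz":0.03}
    - {"sz":0.015}
    - {"sz":0.01}
    - {"sz":0.006}
    - {"sz":0.004}
    - {}
  jaw: 1.0

```text
time_s: 46.45
tcp_pos: [0.4657, -0.292, -0.034]
tcp_rot: [-3.141, -0.001, -1.05]
force: [0.3, 0.3, -0.1]
gripper_width: 1.005
grip_force: 0.0
```

Call:
handwheel:
  segments:
    - {"sz":0.002}
    - {}
  jaw: 1.0

```text
time_s: 46.7
tcp_pos: [0.4656, -0.2918, -0.0362]
tcp_rot: [-3.142, -0.0, -1.05]
force: [-0.2, -0.1, 0.3]
gripper_width: 0.999
grip_force: 0.0
```

Call:
handwheel:
  segments:
    - {}
    - {}
    - {}
    - {}
    - {}
  jaw: 0.0

```text
time_s: 47.32
tcp_pos: [0.4656, -0.2918, -0.0356]
tcp_rot: [-3.141, -0.001, -1.05]
force: [-1.9, 1.6, 5.1]
gripper_width: 0.733
grip_force: 64.7
```

Call:
handwheel:
  segments:
    - {"sz":-0.01}
    - {"sz":-0.03}
    - {"sz":-0.05}
    - {"sz":-0.05}
    - {"sz":-0.03}
    - {"sz":-0.015}
    - {"spin":-0.175}
    - {"spin":-0.175}
    - {"spin":-0.175}
    - {"spin":-0.175}
    - {"spin":-0.175}
    - {"spin":-0.175}
    - {}

```text
time_s: 48.95
tcp_pos: [0.465, -0.2914, 0.1478]
tcp_rot: [-3.14, 0.002, -0.002]
force: [0.0, -0.4, -2.3]
gripper_width: 0.734
grip_force: 66.0
```

Call:
handwheel:
  segments:
    - {"sy":-0.02}
    - {"sy":-0.045}
    - {"sy":-0.055}
    - {"sy":-0.055}
    - {"sy":-0.055}
    - {"sy":-0.055}
    - {"sx":0.006,"sy":-0.055}
    - {"sx":0.006,"sy":-0.055}
    - {"sx":0.006,"sy":-0.045,"sz":0.01}
    - {"sx":0.006,"sy":-0.025,"sz":0.015}
    - {}
    - {}

```text
time_s: 50.45
tcp_pos: [0.489, 0.1731, 0.1238]
tcp_rot: [3.141, 0.0, -0.001]
force: [-0.2, -0.1, -2.0]
gripper_width: 0.729
grip_force: 66.1
```

Run:
```python
from h import *
s,im,hsv=look("w15",[("green_drum",.064),("mushroom_cap",s0:=.20)]); pegs(s,hsv,.0735)
```

```text
50.45 [0.489  0.1731 0.1238] [ 3.141e+00  0.000e+00 -1.000e-03] 0.7292554713278017
green_drum 0.95 [273.0, 66.9, 363.0, 164.7] 6112 (np.float64(319.21465968586386), np.float64(116.02732329842932)) [0.5741 0.1735]
mushroom_cap 0.57 [237.0, 242.0, 405.4, 405.8] 21370 (np.float64(320.7686008423023), np.float64(326.90729995320544)) [0.4967 0.1725]
peg? 600 [27 28] [319.6 116.4] [0.5733 0.1732]
peg? 88 [27 29] [278.9 290.7] [0.4508 0.2038]
```

Call:
handwheel:
  segments:
    - {"sx":0.02}
    - {"sx":0.03}
    - {"sx":0.024}
    - {"sx":0.0105,"sz":0.01}
    - {"sz":0.02}
    - {"sz":0.02}
    - {"sz":0.015}
    - {"sz":0.008}
    - {"sz":0.005}
    - {"sz":0.004}
    - {"sz":0.003}
    - {"sz":0.003}
    - {}

```text
time_s: 52.22
tcp_pos: [0.574, 0.1732, 0.0355]
tcp_rot: [3.141, 0.0, -0.0]
force: [-0.4, 0.8, -1.1]
gripper_width: 0.724
grip_force: 66.1
```

Call:
handwheel:
  segments:
    - {"sz":0.001}
    - {"sz":0.001}
    - {"sz":0.001}
    - {"sz":0.001}
    - {"sz":0.001}
    - {}
    - {}

```text
time_s: 53.1
tcp_pos: [0.5741, 0.1732, 0.0307]
tcp_rot: [3.142, -0.0, -0.0]
force: [0.5, -0.7, -2.0]
gripper_width: 0.73
grip_force: 66.1
```

Call:
handwheel:
  segments:
    - {"sz":0.001}
    - {"sz":0.001}
    - {"sz":0.001}
    - {}
    - {}

```text
time_s: 53.72
tcp_pos: [0.5742, 0.1732, 0.0284]
tcp_rot: [3.142, -0.001, -0.0]
force: [-2.1, -0.2, 4.7]
gripper_width: 0.733
grip_force: 66.7
```

The cap is seated at 0.0284, as expected. I'll release it, withdraw and check both totems from the fixed cameras.

Call:
handwheel:
  segments:
    - {}
    - {}
    - {}
    - {}
    - {"sz":-0.02}
    - {"sz":-0.04}
    - {"sz":-0.05}
    - {"sz":-0.05}
    - {"sx":-0.03}
    - {"sx":-0.05,"sy":0.03}
    - {"sx":-0.04,"sy":0.04}
    - {"sx":-0.02,"sy":0.03}
    - {}
    - {}
  jaw: 1.0

```text
time_s: 55.48
tcp_pos: [0.4347, 0.0734, 0.188]
tcp_rot: [-3.141, -0.001, -0.001]
force: [0.1, 0.2, 0.1]
gripper_width: 1.0
grip_force: 0.0
```

Run:
```python
from h import *
# expected pixels of centres vs what is seen
for n in("side","top"):
    vision.grab_frame(n); V=vision.camera_params(n)
    for k,x,y,z in(("bird",.57,-.22,.136),("flower",.57,-.22,.09),("blue_drum",.571,-.219,.055),("mushroom_cap",.574,.1735,.095),("green_drum",.574,.1735,.05),("bottle",.577,.403,.08),("slip_bulb",.759,.012,.06),("clay_pot",.614,-.417,.05)):
        c=V['view']@[x,y,z,1]; e=(round(V['fx']*c[0]/c[2]+V['cx'],1),round(V['fy']*c[1]/c[2]+V['cy'],1))
        print(n,k,"exp",e,[(round(d['p'],2),np.round(d['extent'],0).tolist()) for d in spotter.cut_out(k,n)[:1]])
```

```text
side bird exp (np.float64(362.8), np.float64(153.4)) [(0.63, [354.0, 131.0, 376.0, 170.0])]
side flower exp (np.float64(361.7), np.float64(168.6)) [(0.72, [343.0, 159.0, 374.0, 185.0])]
side blue_drum exp (np.float64(360.4), np.float64(179.8)) [(0.94, [344.0, 176.0, 375.0, 203.0])]
side mushroom_cap exp (np.float64(300.2), np.float64(307.1)) [(0.98, [284.0, 290.0, 320.0, 326.0])]
side green_drum exp (np.float64(301.0), np.float64(319.8)) [(0.78, [286.0, 323.0, 317.0, 341.0])]
side bottle exp (np.float64(250.2), np.float64(425.6)) []
side slip_bulb exp (np.float64(245.5), np.float64(231.1)) [(0.96, [230.0, 209.0, 259.0, 254.0])]
side clay_pot exp (np.float64(365.8), np.float64(125.0)) [(0.61, [349.0, 106.0, 382.0, 149.0])]
top bird exp (np.float64(416.2), np.float64(243.3)) [(0.72, [402.0, 228.0, 443.0, 254.0])]
top flower exp (np.float64(413.1), np.float64(246.0)) [(0.54, [400.0, 232.0, 415.0, 256.0])]
top blue_drum exp (np.float64(410.5), np.float64(247.4)) [(0.45, [396.0, 246.0, 410.0, 258.0])]
top mushroom_cap exp (np.float64(248.9), np.float64(241.0)) [(0.78, [238.0, 229.0, 263.0, 257.0])]
top green_drum exp (np.float64(251.3), np.float64(243.6)) [(0.5, [252.0, 250.0, 263.0, 256.0])]
top bottle exp (np.float64(154.8), np.float64(239.0)) [(0.96, [136.0, 224.0, 174.0, 253.0])]
top slip_bulb exp (np.float64(318.1), np.float64(170.9)) [(0.74, [306.0, 160.0, 332.0, 181.0])]
top clay_pot exp (np.float64(490.0), np.float64(232.0)) [(0.75, [471.0, 215.0, 515.0, 252.0])]
```

All pieces are where expected in both views, and the bystanders have not moved. I'll hand the job in.

```bash
python3 -c "
from plant import arm
print(arm.sign_off())"
```

```text
the job is handed in; nothing more can be done
None
```

Both totems are built in the order asked, every piece upright and seated at its expected height, the bystanders are unmoved, and the job is handed in at about 56 s; my first grasp pinched the blue drum's peg because the fingertips sit about 37 mm short of the reported TCP, so I re-gripped it lower.

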